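Load a sample cassette into a push-to-release reader drawer

TASK

Press the release key on top of the sample reader and let the drawer spring right out on its own, without touching it. Then pick up the sample cassette, set it down gently in the drawer's well, and push the drawer fully home so that it latches with the cassette inside. Leave the tip box, tube rack and jar where they are.

Things in the scene. Friction and masses are not known exactly. Their poses are not given: they have to be found in the camera images.
- reader: The sample reader: a low white box fixed to the bench, 200 mm deep (its x), 170 mm wide (its y), 92 mm high, with a dark screen and a grey key on its flat top. Origin: centre of its underside. Its own -x points out of its front face (100 mm from the origin), the way the drawer comes out. z up. Its place and yaw vary.
- key (a joint): How far the release key is pressed, in m: 0 is up, 0.008 fully down. Vertical spring, 2 N at the start and about 5 N fully down; it frees the drawer after about 5 mm and rises again when let go. It also dips by itself as the closing drawer passes the latch.
- key_top (a point): Centre of the top face of the release key: a grey bar 32 mm (reader x) by 76 mm (reader y), standing 14 mm proud of the reader's top, 106 mm above the bench when up, 50 mm behind the reader's origin (+x side).
- drawer (a joint): How far the drawer is out, in m: 0 shut and latched, 0.13 fully out. Once freed, a damped spring drives it out in about a second (5 N when shut, 1.2 N fully out) and holds it out. To shut it, push the front panel in until it stops, about 4 mm past 0 (reading -0.004; about 10 N at the latch): it then springs back to about 0 and stays. If not latched, it comes out again.
- drawer_well (a point): Centre of the floor of the drawer's open well, with the reader's axes; it moves with the drawer and is 14 mm above the bench. The well is 116 mm long (x) by 80 mm wide (y) inside, with side and rear rims 12 mm high, and a front panel 66 mm above the bench at its -x end. When shut the well is inside the reader; when fully out, all of the well is clear in front of the housing.
- drawer_front (a point): Centre of the outer face of the drawer's front panel (grey, 136 mm wide, 60 mm high, 12 mm thick, 7 to 67 mm above the bench), with the reader's axes: -x points outward. Moves with the drawer; 37 mm above the bench.
- cassette_center (a point): Centre, half-way up, of the loose sample cassette: a white block 100 mm long (its x), 64 mm wide (its y), 16 mm high, with round grey caps and, along the middle of its top, an upright grip rib 70 mm long (x), 14 mm thick (y) and 30 mm high; 46 mm high in all, so this point is 23 mm above its underside. 0.09 to 0.16 kg. It lies in the well with its length along the well's, either way round. Inside the reader there is room for it only when it lies flat in the well.
- tip_box: Bystander: pipette tip box, 120 x 80 mm, 62 mm high, white with a yellow deck full of tips. Origin: centre of its underside.
- tube_rack: Bystander: white tube rack, 130 x 62 mm, with capped tubes standing in it, 86 mm high in all. Origin: centre of its underside.
- jar: Bystander: small screw-top jar, 56 mm across, 65 mm high. Origin: centre of its underside.
Things that resemble listed ones, but are neither listed nor needed, are in the scene too. What is shaped like the part that bears cassette_center but purple is not meant.

How it is judged:
By the outcome, as a careful person would: the job done as asked, in the order asked, and still so for the second after the job is handed in, with the robot touching nothing.
It also fails if it takes over 67 s, if anything falls off the work surface, if the arm or the gripper's body presses on something with over 40 N, if the wrist force passes 120 N, or if a joint passes its speed limit or range.

ROBOT

A 6-joint arm with a two-finger parallel gripper is mounted at the origin on the work surface. World frame = base frame: x ahead of the robot, y to its left, z up, the work surface at z = 0. Lengths are in m, angles in rad, forces in N, time in s.
With the tool pointing down it reaches from about 0.225 to 0.875 m from the base axis. Payload 3.4 kg.
Tool frame: the origin (TCP) lies midway between the tips of the shut fingers; the grasp point (between the pads) lies 19 mm behind it; y points along the fingers, z is the direction in which the jaws open and shut, and the axes are right-handed (so a half turn about y gives the same grasp; the last joint's range is limited). The gripper opens to 85 mm and grips with 20 to 120 N. Pads are 22 mm wide; open, the fingers measure 114 mm over their backs; the gripper's body (76 mm by 85 mm) begins 54 mm behind the grasp point. The pads swing forward as they close: fully open they stand 13 mm farther back than shut.
Start: joints at [-1.343, 0.276, 1.505, -0, 1.361, -0.121], TCP at [0.197, -0.54, 0.231] pointing down, gripper open.
Joint ranges: [-2.89, 2.89], [-0.75, 2.08], [0.22, 2.7], [-1.18, 4.32], [0.11, 2.71], [-2.7, 2.7]. Speed limits (rad/s): [2.57, 2.57, 3.14, 3.14, 3.14, 3.14].

INTERFACE

Orientations are given as a unit quaternion [x, y, z, w].
In Python, from station import manip gives the robot as it stands.
- The arm moves only by the tool carry_out, never from a script. Its argument "series" is a list of rows, each a list of 3 entries, a list of its own where there are three numbers: the turn, a rotation vector about the tool's x, y, z in rad, then the shift along the tool's x, y, z in mm, then the closure in counts, from 0 (fully open) to 255 (shut). A call has 1 to 20 rows; each row is the pose to reach, as a shift and turn from the pose commanded when the call began, along the tool's axes at that moment; what a row does not reach only later rows make up. A row lasts 1/8 s, in which the tool goes at most 62.5 mm and 10.7 degrees, less where a joint would pass 70% of its speed; a pose out of reach is approached as far as the arm can. A call with a gripper value outside its range is refused whole. The fingers move at their own pace and stop on an object; the grip force is fixed at half the most. Time passes only in rows, so rows that repeat a pose let the fingers close. It gives the time, the measured TCP pose, the force and the opening at its end, in the units of the state.
- manip.get_obs(): the state, without advancing time (a new reading comes with each control period).
- manip.capture(name): name is "scene" or "side" or "wrist"; returns (picture, depth): 420x560x3 uint8, blue, green, red; 420x560 float32, m along the optical axis (not along the pixel's ray), 0 where there is no reading.
- manip.camera_info(name): a dict with "K" (3x3 intrinsics, pixels), "k1" (the pictures are not rectified: a ray, as slopes to the right and down, at radius r is drawn at 1 + k1 r^2 times it, then the intrinsics apply), "xyz" and "orientation" of the camera in the world. Camera axes: x right, y down, z forward; pixel columns grow to the right and rows downward; lengths in m; the calibration is good to about 2 mm. A picture is of the moment at which its call begins: read the wrist's pose just before it. camera_info takes no time and is no camera call; for the wrist camera it gives the pose at the moment of the call.
- manip.close_job(): hands the job in, once; it reports no verdict.
Trained networks look in the newest picture that a camera, given by its name, has taken for a name from the list of things; names that differ only in an ending like _2 or _b are one class to them, and where a whole thing is asked for, a point or a joint stands for the part that bears it (a point fixed in the world has none). Each returns a list of dicts, best first, with "score" (0 to 1); they miss things now and then, are a little off and sometimes report something else, mostly with a low value. They report only what shows in the picture. A call takes as long as a camera call. They do not tell look-alikes from the thing itself.
- manip.recognise(camera, target): "point" ([x, y, z] in m, in world coordinates, good to about 4 mm: the middle of the surface that is visible of it).
- manip.silhouettes(camera, target): "pixels" (420x560 bool, what is visible of it).
The state is a dict: "clock": time; "joint_positions": joint angles; "qd": joint speeds; "joint_torque": joint torques, N m; "eef_pos": TCP position; "eef_rot": TCP orientation; "wrist_force": force on the tool from outside, world axes, zero at the start; "moment": the same for the moment, N m; "opening": finger opening in m.
Only numpy, scipy, OpenCV 4.12 (cv2) and the standard library are available. Lean on these libraries where they do the work, as an engineer would, in place of code of your own. Each camera call takes 0.05 s, during which the arm holds its last target.

## Working session

There is one attempt and no reset: what is moved stays moved. The work goes in short steps, Python scripts to look and compute and a tool call to move; the robot and the scene stay as the last step left them, time stands still between calls to the robot, and variables do not carry over. Pictures are saved under pics/ and viewed, and the job is handed in when it is done.

Besides the shell and the picture viewer there is one more tool, called after ">>>" in YAML: its name, and indented under it one key for each argument. carry_out: Moves the arm, as the interface text tells. Its arguments: {"type":"object","properties":{"series":{"type":"array"}},"required":["series"]}

```bash
ls; mkdir -p pics; python3 - <<'E'
from station import manip
import cv2
print(manip.get_obs())
for n in ("scene","side","wrist"):
    i=manip.camera_info(n);print(n,i)
    p,d=manip.capture(n);cv2.imwrite(f"pics/{n}0.png",p)
    import numpy as np; np.save(f"pics/{n}0.npy",d)
E
```

```text
pics
{'clock': 0.0, 'joint_positions': array([-1.34300655e+00,  2.76609202e-01,  1.50613644e+00, -2.18941163e-05,
        1.36070345e+00, -1.20937837e-01]), 'qd': array([-0.00100211, -0.00134914, -0.00051389, -0.00042296, -0.00201079,
        0.00019304]), 'joint_torque': array([-1.97023346e-04, -4.16765535e+01, -2.45805377e+01, -2.19660228e-04,
        1.11257663e-02,  9.96276214e-06]), 'eef_pos': array([ 0.1963791, -0.5398607,  0.2304303]), 'eef_rot': array([-0.12271419,  0.69703943, -0.6957294 ,  0.12262897]), 'wrist_force': array([-0.13407012,  0.06617055,  0.41846889]), 'moment': array([ 0.01168712, -0.01231121,  0.01886739]), 'opening': 0.08540473023989413}
scene {'K': array([[446.61144454,   0.        , 284.26858877],
       [  0.        , 446.61144454, 213.48600567],
       [  0.        ,   0.        ,   1.        ]]), 'k1': -0.13027339327087747, 'xyz': array([ 1.12126295, -0.34004527,  1.1722783 ]), 'orientation': array([ 0.8436694 ,  0.47628178, -0.12546205, -0.21362791])}
side {'K': array([[466.72357412,   0.        , 281.72384798],
       [  0.        , 466.72357412, 209.84380195],
       [  0.        ,   0.        ,   1.        ]]), 'k1': -0.146767730305249, 'xyz': array([0.21284008, 0.70994326, 0.81050556]), 'orientation': array([-0.20356742,  0.88310305, -0.40903525,  0.10667464])}
wrist {'K': array([[296.97209912,   0.        , 279.83327013],
       [  0.        , 296.97209912, 211.15157891],
       [  0.        ,   0.        ,   1.        ]]), 'k1': -0.058172550332866876, 'xyz': array([ 0.2698    , -0.51404453,  0.373658  ]), 'orientation': array([ 0.80949304, -0.56669468, -0.08877362,  0.12528928])}
```

View pics/scene0.png

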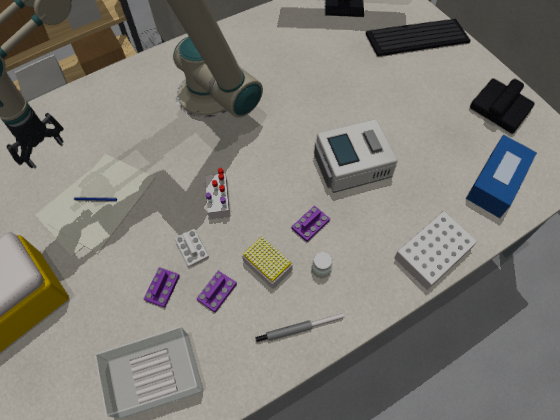

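View pics/side0.png

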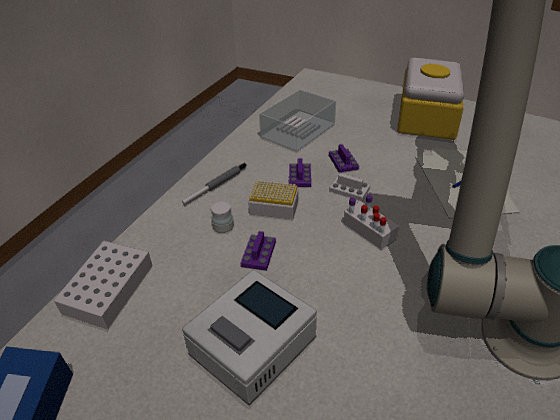

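```bash
cat > h.py <<'E'
from station import manip
import cv2, numpy as np
from scipy.spatial.transform import Rotation as R
def world(n,px,d,info=None):
    "px Nx2 (col,row), d depth -> Nx3 world"
    i=info or manip.camera_info(n)
    K=i["K"];s=(np.asarray(px,float)-[K[0,2],K[1,2]])/K[0,0]
    u=s.copy()
    for _ in range(20): u=s/(1+i["k1"]*(u**2).sum(1,keepdims=True))
    d=np.asarray(d)[:,None]
    return R.from_quat(i["orientation"]).apply(np.hstack([u*d,d]))+i["xyz"]
def cloud(n,depth,mask,info=None):
    r,c=np.nonzero(mask&(depth>0)); return world(n,np.c_[c,r],depth[r,c],info)
def top(P,z0,z1):
    Q=P[(P[:,2]>z0)&(P[:,2]<z1)]
    (c,s,a)=cv2.minAreaRect(Q[:,:2].astype(np.float32)*1000)
    return len(Q),np.median(Q,0).round(4),np.array(c).round(1),np.array(s).round(1),round(a,1)
E
python3 - <<'E'
from h import *
for n in ("scene","side"):
    d=np.load(f"pics/{n}0.npy")
    for t in ("reader","key","drawer_front","cassette_center","tip_box","tube_rack","jar"):
        for o in manip.recognise(n,t): print(n,t,round(o["score"],2),np.round(o["point"],3))
print(manip.get_obs()["clock"])
E
```

```text
scene reader 0.74 [ 0.439 -0.171  0.048]
scene reader 0.56 [0.544 0.24  0.089]
scene key 0.79 [0.538 0.307 0.104]
scene drawer_front 0.89 [0.503 0.157 0.054]
scene cassette_center 0.86 [ 0.542 -0.306  0.017]
scene cassette_center 0.84 [0.645 0.019 0.02 ]
scene cassette_center 0.81 [ 0.596 -0.432  0.016]
scene cassette_center 0.74 [ 0.688 -0.303  0.018]
scene cassette_center 0.72 [0.5   0.156 0.055]
scene tip_box 0.95 [ 0.697 -0.154  0.056]
scene tube_rack 0.81 [ 0.437 -0.172  0.047]
scene jar 0.97 [ 0.777 -0.022  0.067]
side reader 0.87 [0.502 0.29  0.093]
side reader 0.42 [ 0.674 -0.123  0.053]
side key 0.88 [0.532 0.31  0.107]
side key 0.53 [0.5   0.292 0.092]
side key 0.44 [ 0.675 -0.122  0.055]
side key 0.25 [ 0.417 -0.151  0.043]
side cassette_center 0.9 [ 0.522 -0.3    0.019]
side cassette_center 0.79 [0.629 0.04  0.015]
side cassette_center 0.7 [ 0.677 -0.289  0.013]
side cassette_center 0.66 [ 0.586 -0.41   0.016]
side tip_box 0.78 [ 0.673 -0.123  0.053]
side tube_rack 0.72 [ 0.415 -0.149  0.045]
side tube_rack 0.54 [0.53  0.315 0.109]
side jar 0.75 [ 0.761 -0.006  0.037]
0.85
```

The scene view shows the reader at about (355,155) with the drawer shut. The white cassette is at (192,247) and three purple look-alikes are nearby. Next I'll measure the reader and the cassette precisely.

```bash
python3 - <<'E'
from h import *
out={}
for n in ("scene","side"):
    d=np.load(f"pics/{n}0.npy"); p=cv2.imread(f"pics/{n}0.png")
    for t,zz in (("reader",[(.085,.1),]),("key",[(.1,.112)]),("drawer_front",[(0,.08)]),("cassette_center",[(.01,.022),(.038,.055)]),("tip_box",[(.04,.08)]),("tube_rack",[(.03,.09)]),("jar",[(.05,.08)])):
        for o in manip.silhouettes(n,t):
            if o["score"]<.5: continue
            m=o["pixels"]; P=cloud(n,d,m); 
            print(n,t,round(o["score"],2),m.sum(),p[m].mean(0).round(),P.mean(0).round(3))
            for a,b in zz:
                try: print("    ",top(P,a,b))
                except Exception as e: print("   none")
x=cv2.resize(cv2.imread("pics/scene0.png")[180:320,130:340],None,fx=3.8,fy=3.8,interpolation=cv2.INTER_CUBIC);cv2.imwrite("pics/crop0.png",x)
E
```

```text
scene reader 0.76 4269 [118. 119. 118.] [0.541 0.244 0.08 ]
     (2707, array([0.5308, 0.25  , 0.0933]), array([525.1, 262.6]), array([200.5, 171.8]), 75.3)
scene key 0.73 254 [97. 97. 97.] [0.539 0.309 0.105]
     (221, array([0.5385, 0.3088, 0.1061]), array([538., 311.]), array([34.3, 77.7]), 76.5)
scene drawer_front 0.88 360 [65. 65. 65.] [0.503 0.159 0.05 ]
     (360, array([0.5031, 0.1575, 0.0563]), array([501.6, 169.5]), array([ 32.9, 141.7]), 75.6)
scene cassette_center 0.8 743 [114.  66.  98.] [0.644 0.025 0.022]
     (468, array([0.6489, 0.0217, 0.0171]), array([638.9,  27.6]), array([ 67.2, 101.8]), 15.7)
     (126, array([0.6402, 0.0265, 0.0457]), array([638.8,  28.1]), array([15.6, 70.4]), 13.8)
scene cassette_center 0.75 865 [117.  66. 100.] [ 0.685 -0.304  0.022]
     (576, array([ 0.6893, -0.3037,  0.0168]), array([ 681.1, -303.9]), array([ 65.2, 100.5]), 23.6)
     (147, array([ 0.6821, -0.3062,  0.0451]), array([ 681.2, -304.5]), array([15.8, 68.5]), 22.6)
scene cassette_center 0.72 726 [141. 143. 144.] [ 0.534 -0.306  0.021]
     (525, array([ 0.5337, -0.304 ,  0.01
[... 2058 characters left out ...]
00.7]), 24.6)
     (63, array([ 0.6787, -0.2948,  0.0453]), array([ 680.6, -304. ]), array([11.8, 70. ]), 27.5)
side cassette_center 0.66 694 [ 96.  95. 100.] [ 0.522 -0.297  0.022]
     (365, array([ 0.5179, -0.2907,  0.0165]), array([ 525.1, -305.3]), array([100.7,  64.1]), 1.0)
     (122, array([ 0.5265, -0.3045,  0.0448]), array([ 527.3, -308.1]), array([20.1, 70.4]), 87.5)
side tip_box 0.74 1574 [ 73.  95. 106.] [ 0.676 -0.129  0.043]
     (1016, array([ 0.6781, -0.133 ,  0.0576]), array([ 684.1, -144.1]), array([119. ,  82.6]), 14.7)
side jar 0.61 627 [100. 101. 104.] [ 0.766 -0.016  0.041]
     (271, array([ 0.7687, -0.0181,  0.0636]), array([771. , -22.8]), array([49.1, 51.6]), 26.2)
```

View pics/crop0.png

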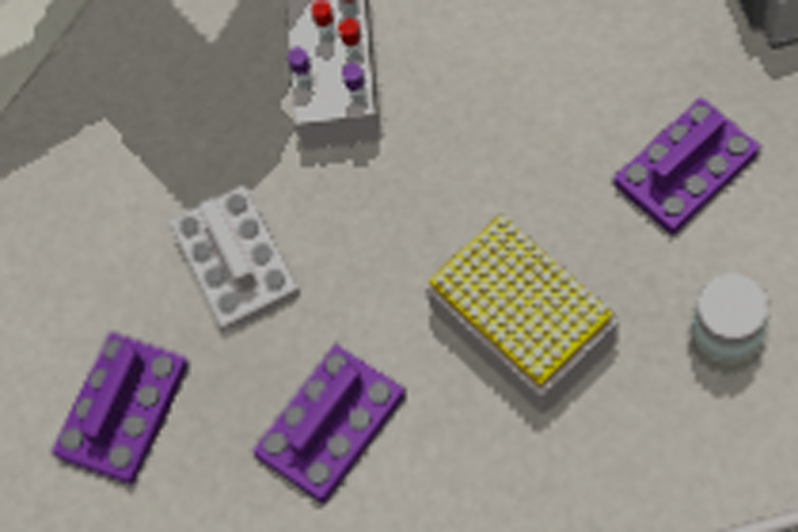

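View pics/wrist0.png

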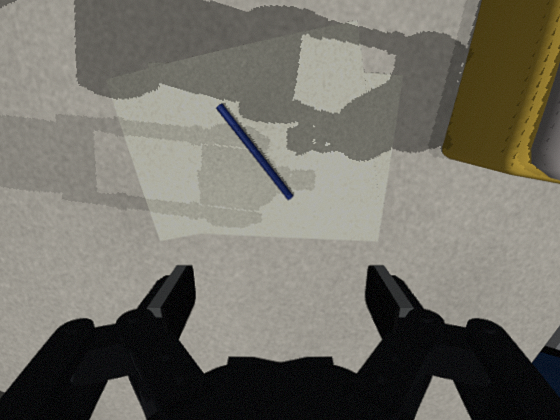

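The two cameras agree on three things. The reader is at about (0.524, 0.263) with yaw 75.6°, the key at (0.536, 0.311, 0.106), and the white cassette at (0.527, -0.307) with its length at about -1.2°. Next I'll write a planner that gives moves in tool axes.

```bash
cat >> h.py <<'E'
def goal(pos,yawz=None,o=None):
    """row (turn, shift mm) from the measured pose to TCP pos, tool y down, tool z at world yaw yawz (deg)"""
    o=o or manip.get_obs(); R0=R.from_quat(o["eef_rot"])
    if yawz is None:
        z=R0.as_matrix()[:,2]; yawz=np.degrees(np.arctan2(z[1],z[0]))
    a=np.radians(yawz); z=np.array([np.cos(a),np.sin(a),0]); y=np.array([0,0,-1.]); x=np.cross(y,z)
    Rt=R.from_matrix(np.c_[x,y,z])
    return (R0.inv()*Rt).as_rotvec().round(3), (R0.inv().apply(np.array(pos)-o["eef_pos"])*1000).round(1)
E
python3 - <<'E'
from h import *
o=manip.get_obs();M=R.from_quat(o["eef_rot"]).as_matrix();print(M.round(3)); print(np.degrees(np.arctan2(M[1,2],M[0,2])), o["clock"])
for y in (-90,-20,0,75.6,None): print(y,goal([.536,.3113,.14],y))
E
```

```text
[[-0.94   0.     0.342]
 [-0.342 -0.    -0.94 ]
 [ 0.    -1.     0.   ]]
-70.01630847548785 1.55
-90 (array([-0.   ,  0.349, -0.   ]), array([-610.1,   91.2, -684.4]))
-20 (array([-0.   , -0.873,  0.   ]), array([-610.1,   91.2, -684.4]))
0 (array([-0.   , -1.222,  0.   ]), array([-610.1,   91.2, -684.4]))
75.6 (array([-0.   , -2.541,  0.   ]), array([-610.1,   91.2, -684.4]))
None (array([-0., -0.,  0.]), array([-610.1,   91.2, -684.4]))
```

>>> carry_out:
  series:
    - [[0,-0.971,0],[-610,81,-684],255]
    - [[0,-0.971,0],[-610,81,-684],255]
    - [[0,-0.971,0],[-610,81,-684],255]
    - [[0,-0.971,0],[-610,81,-684],255]
    - [[0,-0.971,0],[-610,81,-684],255]
    - [[0,-0.971,0],[-610,81,-684],255]
    - [[0,-0.971,0],[-610,81,-684],255]
    - [[0,-0.971,0],[-610,81,-684],255]
    - [[0,-0.971,0],[-610,81,-684],255]
    - [[0,-0.971,0],[-610,81,-684],255]
    - [[0,-0.971,0],[-610,81,-684],255]
    - [[0,-0.971,0],[-610,81,-684],255]
    - [[0,-0.971,0],[-610,81,-684],255]
    - [[0,-0.971,0],[-610,81,-684],255]
    - [[0,-0.971,0],[-610,81,-684],255]
    - [[0,-0.971,0],[-610,81,-684],255]
    - [[0,-0.971,0],[-610,81,-684],255]
    - [[0,-0.971,0],[-610,81,-684],255]
    - [[0,-0.971,0],[-610,81,-684],255]

```text
clock: 3.92
eef_pos: [0.5359, 0.3097, 0.1508]
eef_rot: [0.433, -0.559, 0.559, -0.433]
wrist_force: [-0.4, 0.1, 0.5]
opening: -0.0001
```

```bash
python3 - <<'E'
from h import *
o=manip.get_obs();print(o); print(goal([.536,.3113,.099],-14.4))
E
```

```text
{'clock': 3.925, 'joint_positions': array([ 4.11842281e-01,  3.93137668e-01,  1.53320015e+00, -2.24047068e-04,
        1.21499226e+00,  6.64338837e-01]), 'qd': array([ 0.00092605,  0.00226955, -0.00481618,  0.00190245, -0.00200333,
       -0.00014461]), 'joint_torque': array([ 1.15059216e-01, -4.68387794e+01, -2.29908818e+01,  5.86330891e-03,
        5.04121053e-04, -8.73232566e-04]), 'eef_pos': array([0.53588633, 0.30973644, 0.15075466]), 'eef_rot': array([ 0.43301401, -0.5588656 ,  0.55905504, -0.43315768]), 'wrist_force': array([-0.41541873,  0.06770233,  0.54355653]), 'moment': array([ 0.01823231, -0.05065863, -0.0282258 ]), 'opening': -0.00012519491022491198}
(array([-0.   , -0.001,  0.   ]), array([-1.5, 51.8, -0.3]))
```

>>> carry_out:
  series:
    - [[0,0,0],[-1.5,20,0],255]
    - [[0,0,0],[-1.5,38,0],255]
    - [[0,0,0],[-1.5,46,0],255]
    - [[0,0,0],[-1.5,49,0],255]
    - [[0,0,0],[-1.5,51.5,0],255]
    - [[0,0,0],[-1.5,51.5,0],255]
    - [[0,0,0],[-1.5,51.5,0],255]

```text
clock: 4.8
eef_pos: [0.5365, 0.312, 0.0993]
eef_rot: [0.434, -0.558, 0.559, -0.434]
wrist_force: [-2.5, -2.6, 4.0]
opening: -0.0003
```

```bash
python3 - <<'E'
from h import *
p,d=manip.capture("scene");cv2.imwrite("pics/scene1.png",cv2.resize(p[90:260,230:450],None,fx=3.5,fy=3.5))
E
```

```text
(no output)
```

View pics/scene1.png

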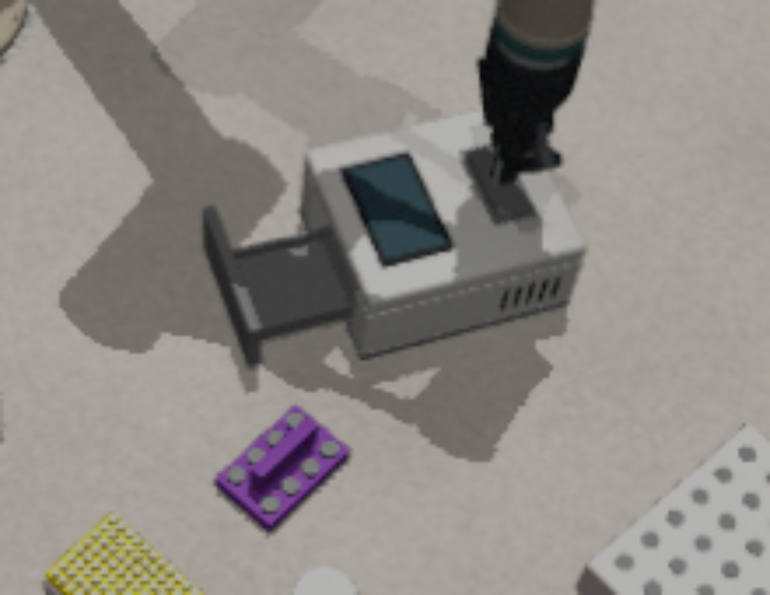

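The drawer is springing out. I'll lift off the key, then go to the cassette.

```bash
python3 - <<'E'
from h import *
print(goal([.527,-.3072,.16],-91.2))
E
```

```text
(array([-1.000e-03,  1.341e+00, -0.000e+00]), array([602.2, -60.4, 144.6]))
```

>>> carry_out:
  series:
    - [[0,0,0],[0,-30,0],255]
    - [[0,0,0],[0,-60,0],255]
    - [[0,1.341,0],[602,-60,144.6],60]
    - [[0,1.341,0],[602,-60,144.6],60]
    - [[0,1.341,0],[602,-60,144.6],60]
    - [[0,1.341,0],[602,-60,144.6],60]
    - [[0,1.341,0],[602,-60,144.6],60]
    - [[0,1.341,0],[602,-60,144.6],60]
    - [[0,1.341,0],[602,-60,144.6],60]
    - [[0,1.341,0],[602,-60,144.6],60]
    - [[0,1.341,0],[602,-60,144.6],60]
    - [[0,1.341,0],[602,-60,144.6],60]
    - [[0,1.341,0],[602,-60,144.6],60]
    - [[0,1.341,0],[602,-60,144.6],60]
    - [[0,1.341,0],[602,-60,144.6],60]
    - [[0,1.341,0],[602,-60,144.6],60]
    - [[0,1.341,0],[602,-60,144.6],60]

```text
clock: 6.98
eef_pos: [0.5272, -0.3058, 0.1591]
eef_rot: [-0.007, -0.707, 0.707, 0.007]
wrist_force: [-1.0, -0.3, -1.1]
opening: 0.0654
```

```bash
python3 - <<'E'
from h import *
o=manip.get_obs();print(o["clock"],o["eef_pos"],o["opening"],o["wrist_force"])
for n in ("scene","side","wrist"):
    i=manip.camera_info(n);p,d=manip.capture(n);cv2.imwrite(f"pics/{n}2.png",p);np.save(f"pics/{n}2.npy",d)
    if n!="wrist":
      for t,zz in (("drawer_front",[(.061,.075),(.02,.05)]),("drawer",[(.061,.075),(.01,.02),(.022,.032)]),("reader",[(.087,.098)])):
        for q in manip.silhouettes(n,t):
            if q["score"]<.4: continue
            P=cloud(n,d,q["pixels"],i);print(n,t,q["score"],P.mean(0).round(3))
            for a,b in zz:
                try:print("    ",top(P,a,b))
                except Exception: pass
    if n=="wrist":
      for q in manip.silhouettes(n,"cassette_center"):
        m=q["pixels"];P=cloud(n,d,m,i);print(n,q["score"],p[m].mean(0).round(),P.mean(0).round(3))
        for a,b in ((.01,.022),(.038,.055)):
            try:print("    ",top(P,a,b))
            except Exception: pass
E
```

```text
6.975 [ 0.5272196  -0.30583023  0.15905121] 0.06540081391908083 [-0.95140632 -0.31897504 -1.06799419]
scene drawer_front 0.71 [0.483 0.093 0.027]
     (179, array([0.484 , 0.0356, 0.0664]), array([484.6, 100.2]), array([147.2, 133.9]), 75.7)
     (298, array([0.4995, 0.0968, 0.0263]), array([484.8,  94.4]), array([136.9, 131.6]), 76.1)
scene drawer 0.64 [0.482 0.093 0.026]
     (184, array([0.4809, 0.0366, 0.0665]), array([483.4,  99.7]), array([145.7, 136. ]), 75.7)
     (772, array([0.4815, 0.1025, 0.0148]), array([484.4,  93.6]), array([134.3, 127.9]), 75.8)
     (186, array([0.4985, 0.1038, 0.026 ]), array([485.4,  93.1]), array([134.7, 131.6]), 75.3)
scene reader 0.76 [0.527 0.209 0.066]
     (2574, array([0.5297, 0.2519, 0.0932]), array([523.9, 263. ]), array([201.1, 174.5]), 75.5)
scene reader 0.58 [ 0.779 -0.028  0.051]
     (0, array([nan, nan, nan]), array([0., 0.]), array([0., 0.]), 0.0)
scene reader 0.47 [0.483 0.094 0.027]
     (0, array([nan, nan, nan]), array([0., 0.]), array([0., 0.]), 0.0)
side drawer_front 0.57 [0.471 0.062 0.028]
     (276, array([0.462 , 0.0363, 0
[... 394 characters left out ...]
24, array([0.4544, 0.0507, 0.0252]), array([473.6,  81.9]), array([ 99.2, 135.2]), 79.1)
side reader 0.79 [0.502 0.245 0.07 ]
     (6837, array([0.5124, 0.2645, 0.0911]), array([523.2, 263.2]), array([199.8, 171. ]), 76.1)
wrist 0.82 [134.  75. 111.] [ 0.672 -0.304  0.024]
     (5452, array([ 0.6702, -0.2992,  0.0169]), array([ 680.6, -306.2]), array([ 64. , 100.8]), 25.0)
     (1698, array([ 0.678 , -0.3022,  0.0462]), array([ 680.5, -305.7]), array([14.6, 69.4]), 25.2)
wrist 0.59 [98. 54. 81.] [ 0.595 -0.427  0.024]
     (5194, array([ 0.5953, -0.4257,  0.017 ]), array([ 592.5, -432.3]), array([ 64.5, 100.8]), 40.8)
     (1553, array([ 0.5937, -0.4318,  0.0462]), array([ 592.9, -432.7]), array([15. , 70.9]), 40.9)
  return _methods._mean(a, axis=axis, dtype=dtype,
  ret = um.true_divide(
```

View pics/wrist2.png

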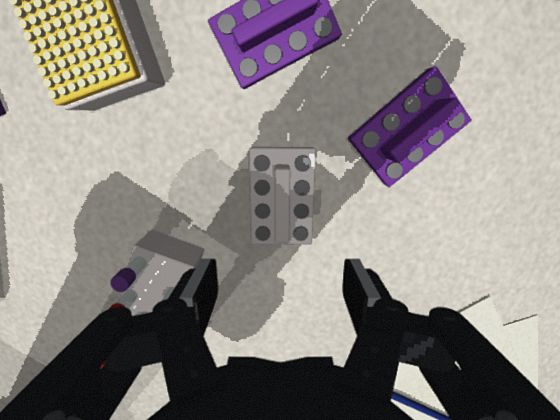

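View pics/scene2.png

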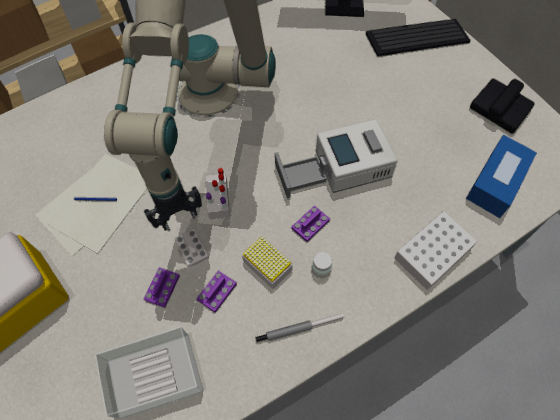

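```bash
python3 - <<'E'
from h import *
i=manip.camera_info("wrist");d=np.load("pics/wrist2.npy")
m=np.zeros(d.shape,bool);m[135:255,235:330]=1
P=cloud("wrist",d,m,i)
for a,b in ((.011,.022),(.042,.055)):print(top(P,a,b))
print(goal([.527,-.307,.022],-91.2))
E
```

```text
(4936, array([ 0.5344, -0.3092,  0.017 ]), array([ 526.9, -308.7]), array([64.1, 99.9]), 88.6)
(1155, array([ 0.5294, -0.3087,  0.0464]), array([ 527.3, -308.8]), array([13.7, 69.4]), 88.4)
(array([-0., -0., -0.]), array([-1.000e-01,  1.368e+02,  2.000e-01]))
```

>>> carry_out:
  series:
    - [[0,0,0],[0,40,1.6],60]
    - [[0,0,0],[0,80,1.6],60]
    - [[0,0,0],[0,115,1.6],60]
    - [[0,0,0],[0,130,1.6],60]
    - [[0,0,0],[0,136.5,1.6],60]
    - [[0,0,0],[0,136.5,1.6],60]
    - [[0,0,0],[0,136.5,1.6],60]

```text
clock: 8.35
eef_pos: [0.5278, -0.3089, 0.0236]
eef_rot: [-0.008, -0.706, 0.708, 0.007]
wrist_force: [-0.3, -0.5, 0.4]
opening: 0.065
```

```bash
python3 - <<'E'
from h import *
o=manip.get_obs();print(o["clock"],o["eef_pos"],o["opening"],o["wrist_force"])
p,d=manip.capture("wrist");cv2.imwrite("pics/wrist3.png",p)
E
```

```text
8.35 [ 0.5277735  -0.30892793  0.02363464] 0.06501504671597519 [-0.25567221 -0.51041954  0.37195886]
```

View pics/wrist3.png

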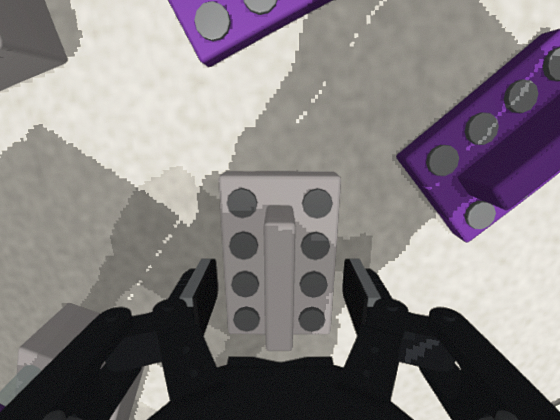

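The rib is centred between the pads (columns 265–295, fingers at 200 and 360). Closing the gripper and lifting.

>>> carry_out:
  series:
    - [[0,0,0],[0,0,0],150]
    - [[0,0,0],[0,0,0],200]
    - [[0,0,0],[0,0,0],255]
    - [[0,0,0],[0,0,0],255]
    - [[0,0,0],[0,0,0],255]
    - [[0,0,0],[0,0,0],255]
    - [[0,0,0],[0,-10,0],255]
    - [[0,0,0],[0,-40,0],255]
    - [[0,0,0],[0,-80,0],255]
    - [[0,0,0],[0,-120,0],255]
    - [[0,0,0],[0,-120,0],255]

```text
clock: 9.78
eef_pos: [0.5287, -0.3096, 0.146]
eef_rot: [-0.01, -0.706, 0.709, 0.005]
wrist_force: [0.4, -0.8, -1.6]
opening: 0.013
```

```bash
python3 - <<'E'
from h import *
o=manip.get_obs();print(o["clock"],o["eef_pos"],o["opening"],o["wrist_force"])
i=manip.camera_info("wrist");p,d=manip.capture("wrist");cv2.imwrite("pics/wrist4.png",p)
m=np.zeros(d.shape,bool);m[150:330,215:345]=1
P=cloud("wrist",d,m,i);z=P[:,2];print(np.histogram(z,bins=np.arange(0.08,.2,.005)))
zt=o["eef_pos"][2]
for a,b in ((zt-.018,zt),(zt+.01,zt+.035)):
    try:print(top(P,a,b))
    except Exception as e: print(e)
print(goal([.480,.0965,.13],-14.4))
E
```

```text
9.775 [ 0.52872996 -0.30959835  0.14603863] 0.013048619140265963 [ 0.40500691 -0.83611033 -1.59588997]
(array([   0,    0,    0,    0,    0,    0,    0,    0,    0,  148,  193,
       3188, 6009,  284,  187,  291,  371, 2294, 1611,  339,  600,  364,
        810]), array([0.08 , 0.085, 0.09 , 0.095, 0.1  , 0.105, 0.11 , 0.115, 0.12 ,
       0.125, 0.13 , 0.135, 0.14 , 0.145, 0.15 , 0.155, 0.16 , 0.165,
       0.17 , 0.175, 0.18 , 0.185, 0.19 , 0.195]))
(9638, array([ 0.5596, -0.3112,  0.1404]), array([ 531.3, -310. ]), array([64.4, 96.1]), 89.0)
(4882, array([ 0.5396, -0.3101,  0.1698]), array([ 535.4, -309.7]), array([36.6, 56.2]), 63.6)
(array([-3.000e-03, -1.341e+00, -1.000e-03]), array([  56. ,   12.9, -404.1]))
```

View pics/wrist4.png

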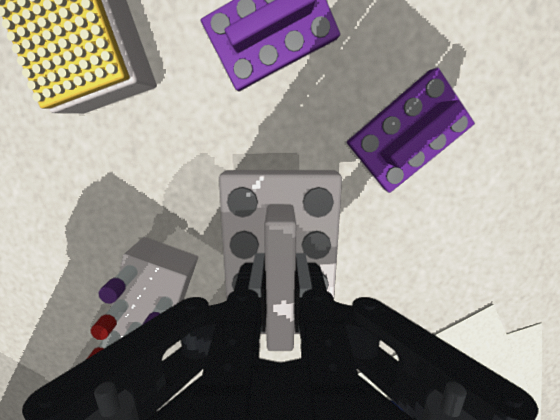

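>>> carry_out:
  series:
    - [[0,-0.06,0],[3,0,-20],255]
    - [[0,-0.17,0],[7,0,-52],255]
    - [[0,-0.29,0],[12,0,-90],255]
    - [[0,-0.42,0],[18,0,-130],255]
    - [[0,-0.56,0],[24,0,-170],255]
    - [[0,-0.7,0],[30,0,-210],255]
    - [[0,-0.84,0],[35,0,-250],255]
    - [[0,-0.98,0],[41,0,-290],255]
    - [[0,-1.12,0],[46,0,-330],255]
    - [[0,-1.23,0],[51,0,-367],255]
    - [[0,-1.31,0],[54,5,-392],255]
    - [[-0.003,-1.341,-0.001],[56,13,-404],255]
    - [[-0.003,-1.341,-0.001],[56,13,-404],255]
    - [[-0.003,-1.341,-0.001],[56,13,-404],255]

```text
clock: 11.58
eef_pos: [0.4793, 0.0961, 0.1289]
eef_rot: [-0.434, 0.56, -0.558, 0.433]
wrist_force: [-0.2, 0.2, -0.9]
opening: 0.0129
```

```bash
python3 - <<'E'
from h import *
o=manip.get_obs();print(o["clock"],o["eef_pos"],o["opening"],o["wrist_force"])
for n in ("wrist","side","scene"):
    p,d=manip.capture(n);cv2.imwrite(f"pics/{n}5.png",p);np.save(f"pics/{n}5.npy",d)
i=manip.camera_info("wrist");d=np.load("pics/wrist5.npy")
m=np.zeros(d.shape,bool);m[150:330,215:345]=1
P=cloud("wrist",d,m,i);zt=o["eef_pos"][2]
print(top(P,zt-.012,zt))
print(goal([.480,.0965,.0375],-14.4))
E
```

```text
11.575 [0.47925502 0.09613549 0.12886631] 0.012898698981767705 [-0.2233292   0.16925438 -0.94274433]
(9396, array([0.4907, 0.1242, 0.1236]), array([480.6,  97.9]), array([95.1, 64.4]), 75.5)
(array([ 0.002, -0.001, -0.001]), array([-0.5, 91.9,  0.3]))
```

View pics/wrist5.png

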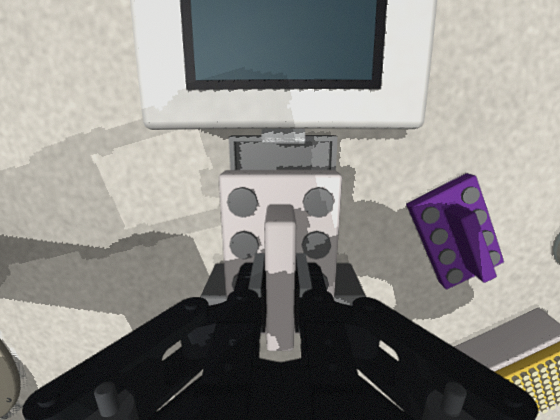

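View pics/side5.png

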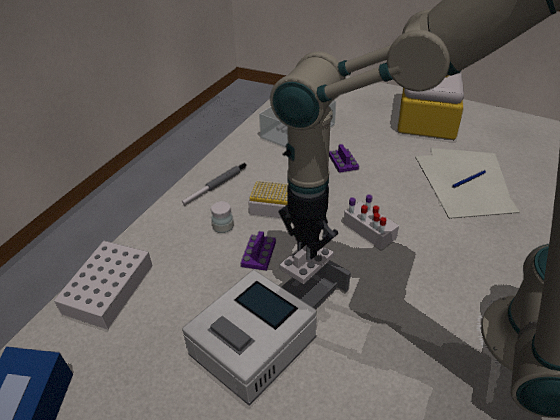

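The cassette is held over the open well and aligned. I'll lower it in stages.

>>> carry_out:
  series:
    - [[0.002,0,0],[-0.5,25,0.3],255]
    - [[0.002,0,0],[-0.5,50,0.3],255]
    - [[0.002,0,0],[-0.5,70,0.3],255]
    - [[0.002,0,0],[-0.5,80,0.3],255]
    - [[0.002,0,0],[-0.5,85,0.3],255]
    - [[0.002,0,0],[-0.5,87,0.3],255]
    - [[0.002,0,0],[-0.5,87,0.3],255]

```text
clock: 12.6
eef_pos: [0.4801, 0.0973, 0.0427]
eef_rot: [-0.433, 0.559, -0.558, 0.434]
wrist_force: [-0.7, 0.1, -0.5]
opening: 0.013
```

```bash
python3 - <<'E'
from h import *
o=manip.get_obs();print(o["clock"],o["eef_pos"],o["opening"],o["wrist_force"])
p,d=manip.capture("wrist");cv2.imwrite(f"pics/wrist6.png",p)
E
```

```text
12.6 [0.48011413 0.09731721 0.04271009] 0.013014590823981815 [-0.68305961  0.08450399 -0.53632266]
```

View pics/wrist6.png

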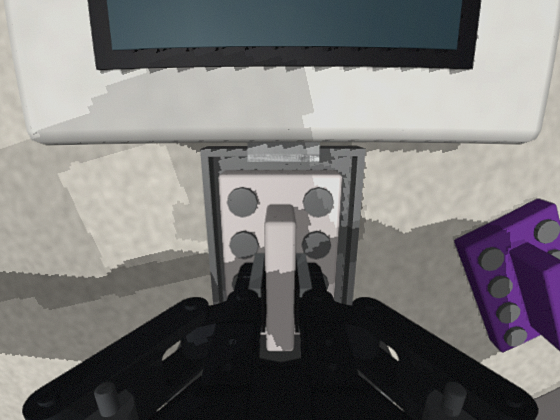

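The cassette (columns 222–340) sits inside the rims (213–353), with about 5 mm still to go.

>>> carry_out:
  series:
    - [[0,0,0],[0,1.5,0],255]
    - [[0,0,0],[0,3,0],255]
    - [[0,0,0],[0,4,0],255]
    - [[0,0,0],[0,4.7,0],255]
    - [[0,0,0],[0,4.7,0],255]

```text
clock: 13.28
eef_pos: [0.4796, 0.0973, 0.0375]
eef_rot: [-0.433, 0.559, -0.558, 0.434]
wrist_force: [0.6, 0.8, -1.1]
opening: 0.013
```

>>> carry_out:
  series:
    - [[0,0,0],[0,0.5,0],255]
    - [[0,0,0],[0,1,0],255]
    - [[0,0,0],[0,1,0],255]

```text
clock: 13.65
eef_pos: [0.4797, 0.0973, 0.0366]
eef_rot: [-0.433, 0.559, -0.558, 0.434]
wrist_force: [-0.1, -0.2, -0.1]
opening: 0.0131
```

>>> carry_out:
  series:
    - [[0,0,0],[0,0.5,0],255]
    - [[0,0,0],[0,1,0],255]
    - [[0,0,0],[0,1,0],255]

```text
clock: 14.02
eef_pos: [0.4798, 0.0974, 0.0366]
eef_rot: [-0.433, 0.559, -0.558, 0.434]
wrist_force: [-2.2, -1.5, 9.2]
opening: 0.0127
```

The cassette is touching the well floor (9 N). I'll ease off, open part-way and rise.

>>> carry_out:
  series:
    - [[0,0,0],[0,-1,0],255]
    - [[0,0,0],[0,-1,0],210]
    - [[0,0,0],[0,-1,0],160]
    - [[0,0,0],[0,-1,0],140]
    - [[0,0,0],[0,-1,0],140]
    - [[0,0,0],[0,-10,0],140]
    - [[0,0,0],[0,-35,0],140]
    - [[0,0,0],[0,-75,0],140]
    - [[0,0,0],[0,-110,0],140]
    - [[0,0,0],[0,-110,0],140]

```text
clock: 15.28
eef_pos: [0.4821, 0.0974, 0.149]
eef_rot: [0.431, -0.558, 0.56, -0.436]
wrist_force: [0.0, -0.7, -0.6]
opening: 0.0386
```

```bash
python3 - <<'E'
from h import *
o=manip.get_obs();print(o["clock"],o["eef_pos"],o["opening"],o["wrist_force"])
i=manip.camera_info("wrist");p,d=manip.capture("wrist");cv2.imwrite(f"pics/wrist7.png",p)
m=np.zeros(d.shape,bool);m[120:300,200:360]=1
P=cloud("wrist",d,m,i)
for a,b in((.0285,.034),(.055,.065),(.066,.075)):
    try:print(top(P,a,b))
    except Exception as e:print("none")
p,d=manip.capture("side")
for q in manip.silhouettes("side","drawer_front"):
    P=cloud("side",d,q["pixels"]);print(q["score"]);
    try: print(top(P,.061,.075))
    except Exception: pass
xr=np.array([np.cos(np.radians(75.6)),np.sin(np.radians(75.6)),0])
c=np.array([.5235,.263,0])
print(goal(c-xr*.275+[0,0,.15],-14.4),goal(c-xr*.275+[0,0,.042],-14.4),goal(c-xr*.255+[0,0,.042],-14.4))
E
```

```text
15.275 [0.48206635 0.09737934 0.14896223] 0.038588257210690695 [ 0.01559029 -0.71992838 -0.57425921]
(4553, array([0.4828, 0.1028, 0.0307]), array([480.4,  96. ]), array([122.2, 133.2]), 77.1)
(2325, array([0.4822, 0.1003, 0.0605]), array([483.1,  99. ]), array([131.5, 135.6]), 75.4)
(778, array([0.4669, 0.033 , 0.0673]), array([466.3,  33.2]), array([ 11.6, 134. ]), 75.3)
0.76
(265, array([0.4547, 0.0373, 0.0652]), array([465.1,  33.7]), array([ 14.5, 137.3]), 76.4)
(array([ 0.002,  0.   , -0.001]), array([103.3,  -5. ,   1.9])) (array([ 0.002,  0.   , -0.001]), array([103.3, 103. ,   2.1])) (array([ 0.002,  0.   , -0.001]), array([ 83.3, 103. ,   2.1]))
```

View pics/wrist7.png

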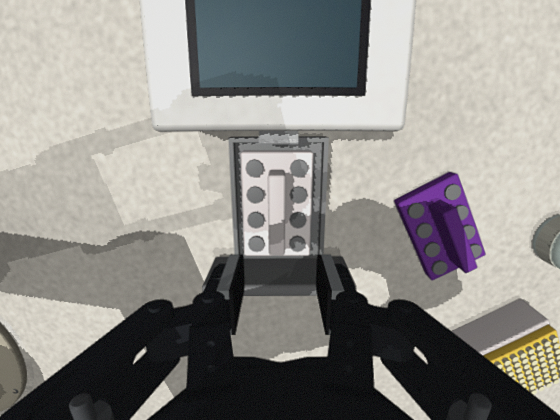

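The cassette lies flat in the well, with its top at 0.0305 and its rib at 0.0605 as expected. I'll shut the fingers and come down in front of the panel.

>>> carry_out:
  series:
    - [[0.002,0,0],[40,0,2],255]
    - [[0.002,0,0],[85,0,2],255]
    - [[0.002,0,0],[106,0,2],255]
    - [[0.002,0,0],[106,0,2],255]
    - [[0.002,0,0],[106,30,2],255]
    - [[0.002,0,0],[106,65,2],255]
    - [[0.002,0,0],[106,95,2],255]
    - [[0.002,0,0],[106,103,2],255]
    - [[0.002,0,0],[106,103,2],255]

```text
clock: 16.55
eef_pos: [0.4552, -0.0053, 0.0421]
eef_rot: [-0.433, 0.559, -0.558, 0.434]
wrist_force: [-0.1, -0.3, -0.0]
opening: 0.0001
```

```bash
python3 - <<'E'
from h import *
o=manip.get_obs();print(o["clock"],o["eef_pos"],o["opening"],o["wrist_force"])
p,d=manip.capture("wrist");cv2.imwrite(f"pics/wrist8.png",p)
p,d=manip.capture("side");cv2.imwrite(f"pics/side8.png",cv2.resize(p[150:350,200:440],None,fx=3,fy=3))
xr=np.array([np.cos(np.radians(75.6)),np.sin(np.radians(75.6)),0]);c=np.array([.5235,.263,0])
print((o["eef_pos"]-c)@xr)
for s in (.253,.123,.119): print(goal(c-xr*s+[0,0,.042],-14.4))
E
```

```text
16.55 [ 0.45524446 -0.00528161  0.04213412] 0.00010893214951662242 [-0.05074591 -0.2940502  -0.04319787]
-0.27682751098054637
(array([-0.003,  0.001, -0.001]), array([-24. ,   1.2,  -1.7]))
(array([-0.003,  0.001, -0.001]), array([-154. ,    1.4,   -1.6]))
(array([-0.003,  0.001, -0.001]), array([-158. ,    1.4,   -1.6]))
```

View pics/wrist8.png

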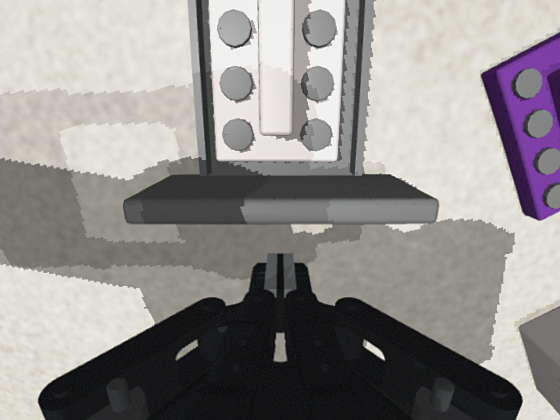

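View pics/side8.png

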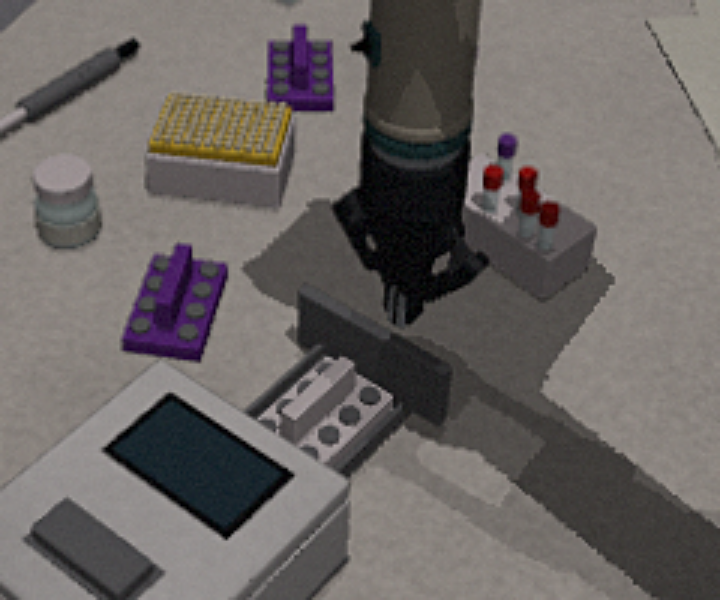

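The fingers (column 281) are centred on the panel (125–438). Now I'll push smoothly.

>>> carry_out:
  series:
    - [[0,0,0],[-10,1,-1],255]
    - [[0,0,0],[-17,1,-1.5],255]
    - [[0,0,0],[-22,1,-1.5],255]
    - [[0,0,0],[-26,1,-1.5],255]
    - [[0,0,0],[-31,1,-1.5],255]
    - [[0,0,0],[-38,1,-1.5],255]
    - [[0,0,0],[-46,1,-1.5],255]
    - [[0,0,0],[-54,1,-1.5],255]
    - [[0,0,0],[-62,1,-1.5],255]
    - [[0,0,0],[-70,1,-1.5],255]
    - [[0,0,0],[-78,1,-1.5],255]
    - [[0,0,0],[-86,1,-1.5],255]
    - [[0,0,0],[-94,1,-1.5],255]
    - [[0,0,0],[-102,1,-1.5],255]
    - [[0,0,0],[-110,1,-1.5],255]
    - [[0,0,0],[-117,1,-1.5],255]
    - [[0,0,0],[-123,1,-1.5],255]
    - [[0,0,0],[-128,1,-1.5],255]
    - [[0,0,0],[-131,1,-1.5],255]
    - [[0,0,0],[-131,1,-1.5],255]

```text
clock: 19.15
eef_pos: [0.4863, 0.1217, 0.0415]
eef_rot: [0.433, -0.559, 0.559, -0.434]
wrist_force: [-1.8, -2.9, 3.7]
opening: 0.0
```

```bash
python3 - <<'E'
from h import *
o=manip.get_obs();print(o["clock"],o["eef_pos"],o["opening"],o["wrist_force"])
p,d=manip.capture("side");cv2.imwrite(f"pics/side9.png",cv2.resize(p[150:350,200:440],None,fx=3,fy=3))
xr=np.array([np.cos(np.radians(75.6)),np.sin(np.radians(75.6)),0]);c=np.array([.5235,.263,0])
print((o["eef_pos"]-c)@xr)
for s in (.123,.119): print(goal(c-xr*s+[0,0,.042],-14.4))
E
```

```text
19.15 [0.48630481 0.12171784 0.04151819] 3.554988574181027e-05 [-1.77851569 -2.87755562  3.67195566]
-0.14609359242583833
(array([-0.001,  0.   , -0.001]), array([-23.2,  -0.5,   0.9]))
(array([-0.001,  0.   , -0.001]), array([-27.2,  -0.5,   0.9]))
```

View pics/side9.png

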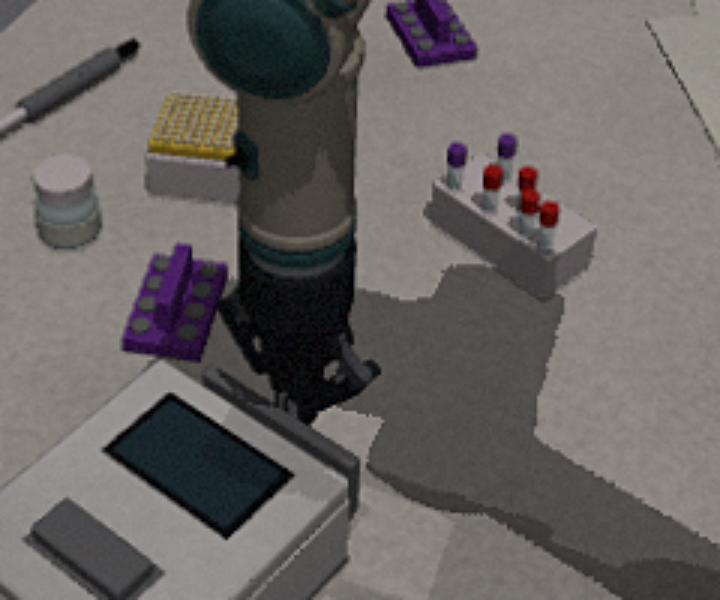

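>>> carry_out:
  series:
    - [[0,0,0],[-5,0,0],255]
    - [[0,0,0],[-10,0,0],255]
    - [[0,0,0],[-15,0,0.4],255]
    - [[0,0,0],[-19,0,0.5],255]
    - [[0,0,0],[-22,0,0.5],255]
    - [[0,0,0],[-24,0,0.5],255]
    - [[0,0,0],[-24,0,0.5],255]

```text
clock: 20.08
eef_pos: [0.4921, 0.1444, 0.0414]
eef_rot: [-0.433, 0.559, -0.559, 0.434]
wrist_force: [-3.3, -4.7, 3.2]
opening: 0.0004
```

```bash
python3 - <<'E'
from h import *
o=manip.get_obs();print(o["clock"],o["eef_pos"],o["opening"],o["wrist_force"])
xr=np.array([np.cos(np.radians(75.6)),np.sin(np.radians(75.6)),0]);c=np.array([.5235,.263,0])
print((o["eef_pos"]-c)@xr, o["wrist_force"]@xr)
E
```

```text
20.075 [0.49206595 0.14439848 0.0414387 ] 0.00036129368674315545 [-3.25339666 -4.68122216  3.2081957 ]
-0.1226927680546759 -5.343239810377176
```

>>> carry_out:
  series:
    - [[0,0,0],[-1,0,0],255]
    - [[0,0,0],[-2,0,0],255]
    - [[0,0,0],[-3,0,0],255]
    - [[0,0,0],[-3,0,0],255]

```text
clock: 20.58
eef_pos: [0.4926, 0.1467, 0.0414]
eef_rot: [0.434, -0.558, 0.559, -0.433]
wrist_force: [-2.4, -6.0, 5.2]
opening: -0.0003
```

>>> carry_out:
  series:
    - [[0,0,0],[-1,0,0],255]
    - [[0,0,0],[-2,0,0],255]
    - [[0,0,0],[-3,0,0],255]
    - [[0,0,0],[-3,0,0],255]

```text
clock: 21.08
eef_pos: [0.4927, 0.1468, 0.0415]
eef_rot: [0.436, -0.557, 0.559, -0.432]
wrist_force: [-4.4, -14.6, 7.9]
opening: 0.0
```

>>> carry_out:
  series:
    - [[0,0,0],[-1,0,0],255]
    - [[0,0,0],[-2,0,0],255]
    - [[0,0,0],[-2,0,0],255]

```text
clock: 21.45
eef_pos: [0.4927, 0.147, 0.0415]
eef_rot: [0.437, -0.556, 0.56, -0.432]
wrist_force: [-4.4, -20.8, 8.8]
opening: 0.0002
```

The drawer is at its hard stop: there's no movement while the force rises to 21 N. I'll back off slowly and see whether it stays shut.

>>> carry_out:
  series:
    - [[0,0,0],[3,0,0],255]
    - [[0,0,0],[7,0,0],255]
    - [[0,0,0],[14,0,0],255]
    - [[0,0,0],[30,0,0],255]
    - [[0,0,0],[60,0,0],255]
    - [[0,0,0],[100,-30,0],255]
    - [[0,0,0],[130,-80,0],255]
    - [[0,0,0],[150,-140,0],255]
    - [[0,0,0],[150,-160,0],255]
    - [[0,0,0],[150,-160,0],255]
    - [[0,0,0],[150,-160,0],255]
    - [[0,0,0],[150,-160,0],255]

```text
clock: 22.95
eef_pos: [0.4564, 0.0072, 0.1998]
eef_rot: [-0.434, 0.559, -0.558, 0.433]
wrist_force: [0.3, -0.5, -0.3]
opening: -0.0001
```

```bash
python3 - <<'E'
from h import *
o=manip.get_obs();print(o["clock"],o["eef_pos"],o["wrist_force"])
xr=np.array([np.cos(np.radians(75.6)),np.sin(np.radians(75.6)),0]);c=np.array([.5235,.263,0])
for n in("side","scene"):
    p,d=manip.capture(n);cv2.imwrite(f"pics/{n}10.png",p)
    for t in ("drawer_front","key","tip_box","tube_rack","jar"):
        for q in manip.silhouettes(n,t)[:1]:
            P=cloud(n,d,q["pixels"]);print(n,t,q["score"],P.mean(0).round(3),P.max(0)[2].round(3), np.percentile((P-c)@xr,[2,50,98]).round(4))
E
```

```text
22.95 [0.45639658 0.00723602 0.19982498] [ 0.27535261 -0.52131272 -0.31481321]
side key 0.6 [0.532 0.313 0.103] 0.108 [0.0341 0.0513 0.0654]
side tip_box 0.86 [ 0.675 -0.13   0.043] 0.065 [-0.4074 -0.34   -0.2972]
side tube_rack 0.76 [ 0.418 -0.152  0.043] 0.089 [-0.4728 -0.4211 -0.4039]
side jar 0.68 [ 0.764 -0.013  0.041] 0.069 [-0.2365 -0.2051 -0.1872]
scene drawer_front 0.84 [0.507 0.156 0.051] 0.073 [-0.1116 -0.1095 -0.1   ]
scene key 0.68 [0.54  0.308 0.106] 0.112 [0.0335 0.0475 0.0646]
scene tip_box 0.92 [ 0.694 -0.15   0.051] 0.069 [-0.4126 -0.358  -0.3025]
scene tube_rack 0.74 [ 0.436 -0.169  0.05 ] 0.092 [-0.4763 -0.4399 -0.4062]
scene jar 0.82 [ 0.779 -0.027  0.051] 0.071 [-0.2402 -0.2175 -0.191 ]
```

View pics/side10.png

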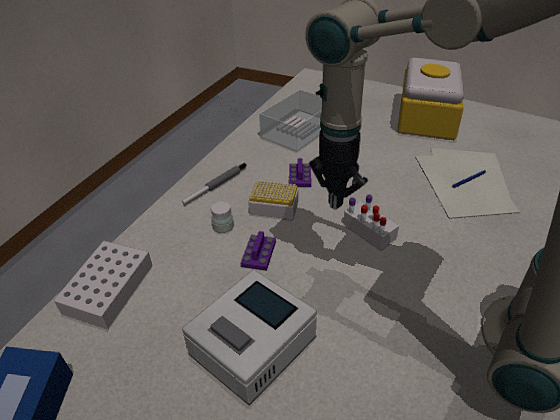

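View pics/scene10.png

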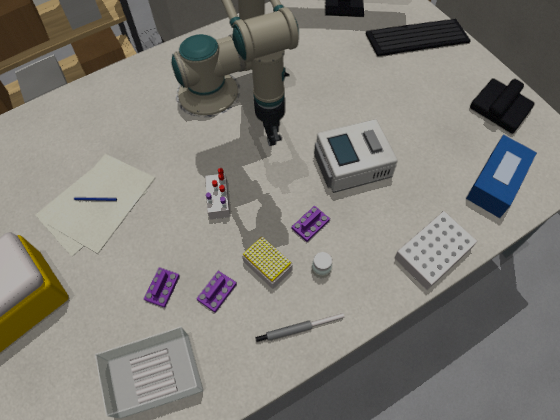

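The drawer has stayed shut since I backed off, and its panel is where it was at the start. The white cassette is no longer on the bench, and the bystanders haven't moved. Handing in.

```bash
python3 - <<'E'
from station import manip
print(manip.close_job(), manip.get_obs()["clock"])
E
```

```text
the job is handed in; nothing more can be done
the job is handed in; nothing more can be done
```

I pressed the release key and the drawer sprang fully out without being touched. I then set the white cassette flat in the well and pushed the drawer home, and it latched. I handed the job in at about 23 s; no verdict is reported.

- **Key:** I pressed it about 7 mm with roughly 4 N. The drawer came out by itself, with its front panel measured about 242 mm from the reader's origin.
- **Cassette:** I gripped it by the rib and lowered it until the wrist force showed it touching the well floor (9 N at the most). After release its top measured 0.0305 m and its rib 0.0605 m, which matches lying flat.
- **Drawer:** I pushed it to its hard stop, with the force rising to about 21 N and no further movement. After I backed off, it stayed shut for just over a second, with the panel back at its starting position (about 112 mm in front of the origin).
- **Bystanders:** The tip box, tube rack and jar measured within about 3 mm of where they were before, and nothing is touching the robot.

**Disagreements:** In the last check the side camera reported no drawer front. Its panel is nearly hidden from there when shut, so the shut position rests on the scene camera's measurement and on both pictures. The front panel stands about 12 mm proud of the housing face, not flush as I first assumed. I allowed for that before placing the cassette and pushing the drawer.

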